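# Hang the meat mallet back in its sprung rack hook

### The arm

A 6-joint arm with a two-finger parallel gripper is mounted at the origin on a cart in front of the work surface, level with it; the furniture and walls round the work are solid. World frame = base frame: x ahead of the robot, y to its left, z up, the work surface at z = 0. Lengths are in m, angles in rad, forces in N, time in s.
With the tool pointing down it reaches from about 0.4 to 0.825 m from the base axis. Payload 7 kg.
Tool frame: the origin (TCP) lies midway between the tips of the shut fingers; the grasp point (between the pads) lies 19 mm behind it; z points along the fingers, y is the line along which they close (so a half turn about z gives the same grasp; the last joint's range is limited). The gripper opens to 88 mm and grips with 3 to 60 N. Pads are 19 mm wide; open, the fingers measure 130 mm over their backs; the gripper's body (78 mm by 193 mm) begins 47 mm behind the grasp point.
Start: joints at [-0.878, 0.359, 0.012, 0, -1.224, -0.288], TCP at [0.266, -0.62, 0.227] pointing down, gripper open.
Joint ranges: [-3.07, 3.07], [-1.43, 2.12], [-1.02, 1.25], [-3.03, 1.67], [-3.05, -0], [-3.03, 3.03]. Speed limits (rad/s): [2.39, 2.39, 3.01, 3.14, 3.14, 3.14].

### API

Orientations are given as [roll, pitch, yaw] about the fixed x, y, z axes, in that order (R = Rz(yaw) Ry(pitch) Rx(roll)).
In Python, from station import arm gives the robot as it stands. The module is installed in compiled form; this text tells all that it offers.
- The arm moves only by the tool carry_out, never from a script. Its argument "commands" is a list of rows, each a list of 4 numbers: the shift along the world's x, y, z in units of 50 mm (1.0 is 50 mm), then the turn about the world's z in units of 6 degrees (1.0 is 6 degrees). A call has exactly 10 rows; each row is the pose to reach, as a shift and turn from the pose commanded when the call began; what a row does not reach only later rows make up. A row lasts 1/8 s, in which the tool goes at most 62.5 mm and 10.7 degrees, less where a joint would pass 70% of its speed; a pose out of reach is approached as far as the arm can. A call with a gripper value outside its range is refused whole. "claw" is the closure, from 0 (fully open) to 1 (shut), set as the call begins (left out, the last holds). The fingers move at their own pace and stop on an object; "force" is the grip in N (left out, the last holds). Time passes only in rows, so rows that repeat a pose let the fingers close, or fill a call up. It gives the time, the measured TCP pose, the force, the opening and the grip force at its end, in the units of the state.
- arm.get_state(): the state, without advancing time (a new reading comes with each control period).
- arm.grab_frame(name): name is "scene" or "top" or "wrist"; returns a dict with "pixels" (384x512x3 uint8, red, green, blue), "fx", "fy", "cx", "cy" (pixels), "eye" and "orientation" of the camera in the world. Camera axes: x right, y down, z forward; pixel columns grow to the right and rows downward; lengths in m; the calibration is good to about 2 mm. The wrist camera is an equidistant fisheye: a pixel r from the principal point sees the ray r / f radians off the axis. A picture is of the moment at which its call begins. There is no depth.
- arm.job_done(): hands the job in; it is judged then, once.
Trained networks look in a picture, given as the dict that the camera call returned (one of the last four; its "shot" number tells which), for a name from the list of things; names that differ only in an ending like _2 or _b are one class to them, and where a whole thing is asked for, a point or a joint stands for the part that bears it (a point fixed in the world has none). Each returns a list of dicts, best first, with "conf" (0 to 1); they miss things now and then, are a little off and sometimes report something else, mostly with a low value. They report only what shows in the picture. A call takes as long as a camera call.
- arm.regions_of(picture, query): "pixels" (384x512 bool, what is visible of it) and "uv" ([column, row] in pixels, amid what is visible of it).
- arm.mark_of(picture, query): "uv" ([column, row] in pixels: a listed point, or the origin of a listed thing).
The state is a dict: "t": time; "q": joint angles; "qd": joint speeds; "joint_efforts": joint torques, N m; "eef_pos": TCP position; "ee_rot": TCP orientation; "force": force on the tool from outside, world axes, zero at the start; "moment": the same for the moment, N m; "width": finger opening in m; "gripper_force": force on a finger pad.
Only numpy, scipy, OpenCV 4.12 (cv2) and the standard library are available. Lean on these libraries where they do the work, as an engineer would, in place of code of your own. Each camera call takes 0.05 s, during which the arm holds its last target. There are 200 camera calls.

### The job

Take the meat mallet out of the white pot and hang it on the empty hook of the rack: push its neck through the sprung jaws until it is fully home against the back stop, then press it down until the head sits flat on both rails, square to the board, and let go. Push gently so that nothing is strained, do not bump the tools that hang on the other hooks, and leave the pot standing.

Things in the scene. Friction and masses are not known exactly. Their poses are not given: they have to be found in the camera images.
- mallet_head (a point): Centre of the head of the loose meat mallet (about 0.26 kg) that stands head up in the white pot. Cast aluminium block: 40 mm along its x (smooth faces, grip these from above), 72 mm along its y (toothed ends), 46 mm high along its z, which points up. Half a turn about z looks the same. Its underside lies across the pot's rim.
- mallet_neck (a point): Point on the axis of the mallet's round neck, 14 mm below the head's underside (37 mm below the head's centre). The neck is 16 mm thick for the first 40 mm below the head; then the wooden handle swells to 24 mm and ends 130 mm below the head's underside.
- pot: Slender white ceramic pot, loose, 0.9 kg, 66 mm across, 145 mm high, 7 mm bottom, 5 mm wall; origin at the centre of its underside, z up.
- rack: Oak tool rack, fast on the worktop: board 400 mm wide, from 121 to 196 mm above the worktop, on two feet. Origin on the worktop below the middle of the board's front face; x points into the board (away from the robot), y left along it, z up. Four steel hooks 85 mm apart stand out towards the robot (y = -127, -43, 43, 128 mm); one of the inner two is empty.
- hook_free: The empty sprung hook. Origin on the board's front face, at the height of the rails' tops (175 mm above the worktop), in the hook's middle; x into the board, y left, z up. Two level steel rails along x, each 11 mm wide, 36 mm long, inner edges 36 mm apart, carry the head. The fork with rails and jaws is clamped through a slotted foot, 20 mm either way along x.
- hook_home (a point): Nominal place of the neck's axis when home, at the rails' tops, 84 mm in front of the board. The true one is up to 20 mm nearer to or farther from the board and is not measured: feel for it. Sideways it is exact. The rails start 10 mm, the flared jaw tips 23 mm in front of the true home axis; the back stop behind it is rigid and more than 25 N on it strains it.
- hook_jaws (a point): Nominal middle between the two sprung jaws (rollers), 6 mm in front of hook_home and 14 mm below the rails' tops (it shifts with the true home). Pushing the 16 mm neck along +x parts them under about 3 to 12 N; then the push eases off, the neck comes home 6 mm deeper and they close behind it. Their friction can hold the neck up: press the head down on to the rails with up to 10 N.
- beech_mallet: Beech mallet hanging loose on an inner hook beside the empty one: head 46 mm by 66 mm along the board, 44 mm high, handle 128 mm down. Origin on the handle's axis at the head's underside, z up. Not to be bumped.
- press: Burger press hanging loose on the right-hand outer hook: dark round plate 66 mm across and 14 mm thick with a low boss, wooden handle 118 mm down. Origin on the handle's axis at the plate's underside, z up. Not to be bumped.
- pestle: Dark wooden pestle hanging loose on the left-hand outer hook: domed head 62 mm across and 38 mm high, handle 122 mm down. Origin on the handle's axis at the head's underside, z up. Not to be bumped.

How it is judged:
By the outcome, as a careful person would: the job done as asked, in the order asked, and still so for the second after the job is handed in, with the robot touching nothing.
It also fails if it takes over 67 s, if anything falls off the work surface, if the arm or the gripper's body presses on something with over 40 N, if the wrist force passes 120 N, or if a joint passes its speed limit or range.

## Working session

There is one attempt and no reset: what is moved stays moved. The work goes in short steps, Python scripts to look and compute and a tool call to move; the robot and the scene stay as the last step left them, time stands still between calls to the robot, and variables do not carry over. Pictures are saved under pics/ and viewed, at most 10 in all, crops included, and the job is handed in when it is done.

Besides the shell and the picture viewer there is one more tool, called after ">>>" as a command line: name --pt "numbers of a row" for each row, then --argument value for the rest. carry_out: Moves the arm, as the interface text tells. Its arguments: {"type":"object","properties":{"commands":{"type":"array","items":{"type":"array","items":{"type":"number"}}},"claw":{"type":"number"},"force":{"type":"number"}},"required":["commands"]}

```bash
mkdir -p pics
cat > h.py <<'E'
import numpy as np, cv2
from station import arm
from scipy.spatial.transform import Rotation as R
def rot(o):
    o=np.array(o,float)
    if o.shape==(3,3): return o
    return R.from_euler('xyz',o).as_matrix() if o.size==3 else R.from_quat(o).as_matrix()
def ray(p,uv,fish=False):
    x=(uv[0]-p['cx']);y=(uv[1]-p['cy'])
    if fish:
        r=np.hypot(x,y);th=r/p['fx'];d=np.array([x/r*np.sin(th),y/r*np.sin(th),np.cos(th)]) if r>0 else np.array([0,0,1.])
    else: d=np.array([x/p['fx'],y/p['fy'],1]);d/=np.linalg.norm(d)
    return np.array(p['eye']),rot(p['orientation'])@d
def tri(rs):
    A=np.zeros((3,3));b=np.zeros(3)
    for e,d in rs:
        M=np.eye(3)-np.outer(d,d);A+=M;b+=M@e
    x=np.linalg.solve(A,b)
    return x,[np.linalg.norm((np.eye(3)-np.outer(d,d))@(x-e)) for e,d in rs]
def atz(r,z): e,d=r; return e+d*(z-e[2])/d[2]
def save(p,n): cv2.imwrite('pics/'+n,cv2.cvtColor(p['pixels'],cv2.COLOR_RGB2BGR))
E
python3 - <<'E'
from h import *
s=arm.get_state();print({k:np.round(v,3) for k,v in s.items()})
P={n:arm.grab_frame(n) for n in('scene','top')}
for n,p in P.items(): save(p,n+'0.png');print(n,p['fx'],p['cx'],p['cy'],p['eye'],p['orientation'])
for q in ['mallet_head','mallet_neck','pot','rack','hook_free','hook_home','hook_jaws','beech_mallet','press','pestle']:
    rs=[]
    for n,p in P.items():
        m=arm.mark_of(p,q)
        print(q,n,[(np.round(a['uv'],1).tolist(),round(a['conf'],2)) for a in m[:2]])
        if m: rs.append(ray(p,m[0]['uv']))
    if len(rs)==2: print('   ',np.round(tri(rs)[0],4),np.round(tri(rs)[1],4))
print(arm.get_state()['t'])
E
```

```text
{'t': np.float64(0.0), 'q': array([-0.878,  0.359,  0.011, -0.   , -1.224, -0.288]), 'qd': array([-0.001,  0.001, -0.002, -0.   ,  0.001,  0.001]), 'joint_efforts': array([ 1.0000e-03, -5.8272e+01,  2.9305e+01,  6.9970e+00,  7.0000e-03,
       -0.0000e+00]), 'eef_pos': array([ 0.266, -0.62 ,  0.226]), 'ee_rot': array([ 3.14 , -0.   , -2.737]), 'force': array([-0.116, -0.593,  0.043]), 'moment': array([-0.043,  0.04 ,  0.018]), 'gripper_force': np.float64(0.0), 'width': np.float64(0.088)}
scene 416.68758002424283 262.31771249474406 199.44754704187696 [-0.25514512 -0.65598997  0.60967607] [-2.04242394 -0.02555727 -0.83288823]
top 497.1023424460189 258.37777957309754 199.76653267513302 [ 0.311415   -0.05484844  1.38798512] [-3.02886556  0.01080512 -1.5684544 ]
mallet_head scene [([343.0, 227.5], 0.79)]
mallet_head top [([352.9, 206.4], 0.85), ([245.6, 200.1], 0.46)]
    [ 0.4348 -0.2766  0.1564] [0.0005 0.0005]
mallet_neck scene [([341.1, 239.2], 0.63)]
mallet_neck top [([354.9, 211.2], 0.59)]
    [ 0.4237 -0.2837  0.1353] [0.0012 0.0012]
pot scene []
pot top [([345.7, 214.8], 0.8)]
rac
[... 177 characters left out ...]
hook_free top [([250.5, 162.8], 0.79)]
    [ 0.539  -0.0205  0.1785] [0.0018 0.0018]
hook_home scene [([261.4, 179.2], 0.65)]
hook_home top [([244.2, 200.5], 0.61)]
    [ 0.4523 -0.013   0.1789] [0.0085 0.0085]
hook_jaws scene [([256.5, 184.4], 0.66)]
hook_jaws top [([245.4, 201.5], 0.95)]
    [ 0.4468 -0.0106  0.1656] [0.002 0.002]
beech_mallet scene [([236.1, 170.4], 0.94)]
beech_mallet top [([213.1, 192.7], 0.73)]
    [0.4639 0.0725 0.1736] [0.0033 0.0033]
press scene [([282.6, 192.5], 0.62)]
press top [([277.8, 203.8], 0.67)]
    [ 0.443  -0.0937  0.1728] [0.006 0.006]
pestle scene [([215.4, 161.0], 0.64)]
pestle top [([175.2, 192.3], 0.85)]
    [0.4675 0.1637 0.1731] [0.0003 0.0003]
1.1
```

Run:
```python
import cv2
a=cv2.imread('pics/scene0.png')[130:330,190:420];b=cv2.imread('pics/top0.png')[130:260,150:400]
cv2.imwrite('pics/s1.png',cv2.resize(a,None,fx=3,fy=3,interpolation=2)[:600]);cv2.imwrite('pics/t1.png',cv2.resize(b,None,fx=3.2,fy=3.2,interpolation=2))
```

```text
(no output)
```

View pics/s1.png

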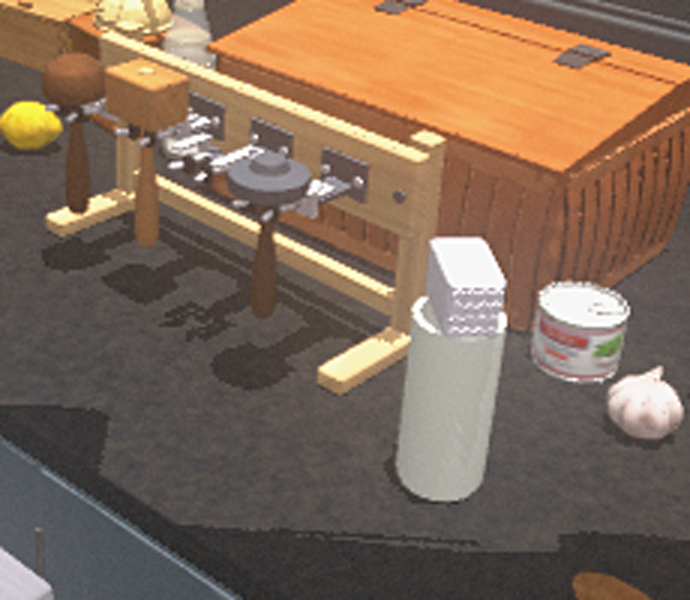

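View pics/t1.png

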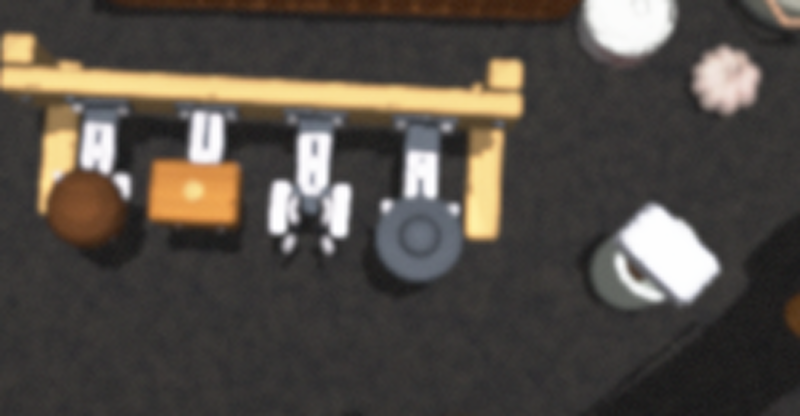

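The scene crop shows the white pot with the mallet at its right (crop about 455,370). The empty hook is between the press (265,180) and the beech mallet (147,95). The top crop shows the mallet head at (670,250), yawed about 45°, and the empty fork at (312,210). I'll move above the mallet for a close look.

>>> carry_out --pt "0.3 0.6 0.4 0.4" --pt "0.7 1.5 0.8 0.9" --pt "1.2 2.5 1.2 1.4" --pt "1.6 3.4 1.6 1.9" --pt "2.1 4.4 1.8 2.4" --pt "2.5 5.3 1.8 2.9" --pt "2.9 6.1 1.8 3.4" --pt "3.2 6.7 1.8 3.7" --pt "3.3 6.8 1.8 3.7" --pt "3.3 6.8 1.8 3.7" --claw 0

```text
t: 2.35
eef_pos: [0.431, -0.2804, 0.3166]
ee_rot: [-3.142, -0.0, -2.349]
force: [0.5, -0.0, 0.3]
width: 0.0874
gripper_force: 0.0
```

Run:
```python
from h import *
s=arm.get_state();print(np.round(s['eef_pos'],4),np.round(s['ee_rot'],3))
w=arm.grab_frame('wrist');t=arm.grab_frame('top');c=arm.grab_frame('scene')
save(w,'w2.png');save(t,'t2.png');print(w['fx'],w['cx'],w['cy'],w['eye'],w['orientation'])
for q,zz in (('mallet_head',.168),('mallet_neck',.131),('pot',0)):
    rs=[]
    for n,p in (('wrist',w),('scene',c)):
        m=arm.mark_of(p,q)
        if m: r=ray(p,m[0]['uv'],n=='wrist');rs.append(r);print(q,n,np.round(m[0]['uv'],1),round(m[0]['conf'],2),np.round(atz(r,zz),4))
    if len(rs)==2: print(np.round(tri(rs)[0],4),np.round(tri(rs)[1],4))
m=arm.regions_of(w,'mallet_head')
if m:
    M=m[0]['pixels'].astype('uint8');cs=max(cv2.findContours(M,0,1)[0],key=cv2.contourArea)[:,0]
    pts=np.array([atz(ray(w,u,True),.191)[:2] for u in cs],'float32')
    print(m[0]['conf'],cv2.minAreaRect(pts*1000))
    cv2.imwrite('pics/m2.png',M*255)
    np.save('c.npy',pts)
```

```text
[ 0.431  -0.2804  0.3166] [-3.142 -0.    -2.349]
297.3186396354542 261.32447370588227 190.73022114620701 [ 0.37337862 -0.33811103  0.47381595] [ 2.82917769e+00 -9.51012068e-04  2.36345431e+00]
mallet_head wrist [263.7 169. ] 0.58 [ 0.4238 -0.283   0.168 ]
mallet_head scene [343.5 226. ] 0.88 [ 0.4236 -0.2841  0.168 ]
[ 0.424  -0.2833  0.1676] [0.0004 0.0004]
mallet_neck scene [340.6 241.4] 0.95 [ 0.4206 -0.2837  0.131 ]
pot wrist [261.5 144.1] 0.72 [ 0.425  -0.2847  0.    ]
pot scene [334.7 288.1] 0.76 [ 0.4273 -0.2806  0.    ]
[ 0.4241 -0.2838  0.0033] [0.0013 0.0013]
0.79 ((423.4447937011719, -284.74139404296875), (73.43032836914062, 39.368377685546875), 45.37742614746094)
```

View pics/w2.png

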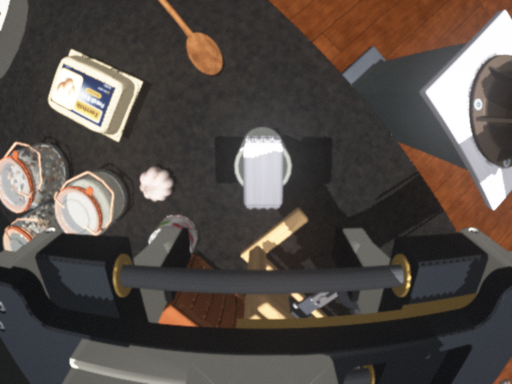

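The wrist view shows the mallet head upright in the pot at about (263,170). Its top-face fit is 73 x 39 mm at 45.4°, and the fingers are already aligned with it. I'll descend, then close.

>>> carry_out --pt "-0.07 -0.03 -0.6 0" --pt "-0.14 -0.07 -1.3 0" --pt "-0.14 -0.07 -2.0 0" --pt "-0.14 -0.07 -2.5 0" --pt "-0.14 -0.07 -2.8 0" --pt "-0.14 -0.07 -3.0 0" --pt "-0.14 -0.07 -3.15 0" --pt "-0.14 -0.07 -3.2 0" --pt "-0.14 -0.07 -3.2 0" --pt "-0.14 -0.07 -3.2 0" --claw 0

```text
t: 4.1
eef_pos: [0.4241, -0.284, 0.1571]
ee_rot: [-3.141, 0.0, -2.349]
force: [0.6, 0.6, 0.8]
width: 0.0877
gripper_force: 0.0
```

>>> carry_out --pt "0 0 0 0" --pt "0 0 0 0" --pt "0 0 0 0" --pt "0 0 0 0" --pt "0 0 0 0" --pt "0 0 0 0" --pt "0 0 0 0" --pt "0 0 0 0" --pt "0 0 0 0" --pt "0 0 0 0" --claw 1 --force 12

```text
t: 5.35
eef_pos: [0.4239, -0.284, 0.1566]
ee_rot: [-3.141, 0.0, -2.349]
force: [1.0, -1.0, 0.2]
width: 0.0403
gripper_force: 12.0
```

>>> carry_out --pt "0 0 0 0" --pt "0 0 0.1 0" --pt "0 0 0.3 0" --pt "0 0 0.7 0" --pt "0 0 1.2 0" --pt "0 0 1.8 0" --pt "0 0 2.4 0" --pt "0 0 3.0 0" --pt "0 0 3.4 0" --pt "0 0 3.4 0" --claw 1 --force 40

```text
t: 6.6
eef_pos: [0.4242, -0.2841, 0.3283]
ee_rot: [-3.139, 0.002, -2.349]
force: [-0.5, 0.7, -2.8]
width: 0.0399
gripper_force: 40.0
```

Run:
```python
from h import *
s=arm.get_state();print(s['t'],np.round(s['eef_pos'],4),np.round(s['ee_rot'],3),s['force'],s['moment'])
t=arm.grab_frame('top');c=arm.grab_frame('scene');save(t,'t3.png');save(c,'s3.png')
for q in ('mallet_head','mallet_neck','pot'):
    rs=[]
    for p in(t,c):
        m=arm.mark_of(p,q)
        if m: rs.append(ray(p,m[0]['uv'])); print(q,np.round(m[0]['uv']),round(m[0]['conf'],2))
    if len(rs)==2: print(np.round(tri(rs)[0],4),np.round(tri(rs)[1],4))
def proj(p,X): 
    v=rot(p['orientation']).T@(np.array(X)-p['eye']);return [p['cx']+p['fx']*v[0]/v[2],p['cy']+p['fy']*v[1]/v[2]]
m=arm.regions_of(t,'rack')[0];M=m['pixels'];print(m['conf'])
# yaw: per column, top edge (back top edge, z .196) in cols 155..300
yel=cv2.cvtColor(t['pixels'],cv2.COLOR_RGB2HSV)
b=[];
for u in range(165,300):
    col=np.where(M[:,u])[0]
    b.append((u,col.min()))
b=np.array(b,float);P=np.array([atz(ray(t,x),.196)[:2] for x in b])
l=cv2.fitLine(P.astype('float32'),cv2.DIST_HUBER,0,.0005,.0005).ravel();print('back line dir deg',np.degrees(np.arctan2(-l[0]*np.sign(l[1]),abs(l[1]))),l)
cv2.imwrite('pics/f3.png',cv2.resize(cv2.cvtColor(t['pixels'],cv2.COLOR_RGB2BGR)[142:222,150:330],None,fx=4.4,fy=4.4,interpolation=2))
```

```text
6.6 [ 0.4242 -0.2841  0.3283] [-3.139e+00  2.000e-03 -2.349e+00] [-0.50795834  0.73669584 -2.78991455] [ 0.0044988  -0.00579383  0.00892931]
mallet_head [251. 162.] 0.58
mallet_head [212. 161.] 0.58
[0.4598 0.0305 0.2288] [0.0902 0.0902]
mallet_neck [351. 168.] 0.87
pot [347. 212.] 0.69
pot [332. 289.] 0.85
[ 0.4295 -0.2817 -0.0026] [0.0073 0.0073]
0.93Traceback (most recent call last):
  File "<stdin>", line 18, in <module>
    return umr_minimum(a, axis, None, out, keepdims, initial, where)
ValueError: zero-size array to reduction operation minimum which has no identity
```

Run:
```python
from h import *
t=dict(fx=497.1023424460189,fy=497.1023424460189,cx=258.37777957309754,cy=199.76653267513302,eye=[0.311415,-0.05484844,1.38798512],orientation=[-3.02886556,0.01080512,-1.5684544])
I=cv2.imread('pics/top0.png');g=cv2.cvtColor(I,cv2.COLOR_BGR2GRAY).astype(float)
def edge(us,v0,v1,sign,z,name):
    b=[]
    for u in us:
        d=sign*np.diff(g[v0:v1,u]);k=d.argmax()
        if 0<k<len(d)-1:
            a,c0,e=d[k-1:k+2];k=k+0.5*(a-e)/(a-2*c0+e)
        b.append((u,v0+k+.5))
    P=np.array([atz(ray(t,x),z)[:2] for x in b]).astype('float32')
    l=cv2.fitLine(P,cv2.DIST_HUBER,0,.0005,.0005).ravel();l=l*np.sign(l[1]) if 0 else l
    sl=l[0]/l[1];print(name,'yaw deg',round(np.degrees(np.arctan(-sl)),2),'x at y=-0.02:',round(l[2]+sl*(-.02-l[3]),4), 'res', np.round(np.median(abs(P[:,0]-l[2]-sl*(P[:,1]-l[3]))),5))
edge(range(175,295),142,162,1,.196,'back top')
edge([u for u in range(160,300) if not any(abs(u-c)<14 for c in(180,214,248,282))],158,172,-1,.121,'front bottom')
cv2.imwrite('pics/f3.png',cv2.resize(I[142:222,150:330],None,fx=4.4,fy=4.4,interpolation=2))
```

```text
back top yaw deg -3.1 x at y=-0.02: 0.5556 res 0.00025
front bottom yaw deg -2.82 x at y=-0.02: 0.5517 res 0.00036
```

View pics/f3.png

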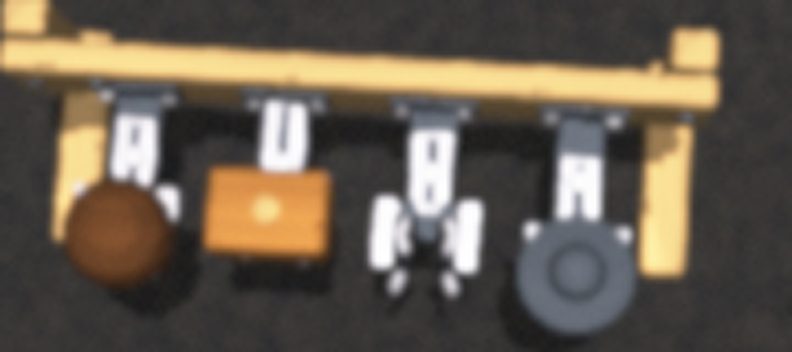

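Run:
```python
from h import *
t=dict(fx=497.1023424460189,fy=497.1023424460189,cx=258.37777957309754,cy=199.76653267513302,eye=[0.311415,-0.05484844,1.38798512],orientation=[-3.02886556,0.01080512,-1.5684544])
g=cv2.imread('pics/top0.png',0).astype(float)
v0=190
def xy(u,v,z=.175): return np.round(atz(ray(t,(u,v)),z)[:2],4)
for v in (192,196,200):
    r=g[v,230:264];m=r>130;print(v,r.astype(int).tolist())
# rail centroid columns
for a,b in((233,242),(252,261)):
    w=np.clip(g[188:203,a:b]-90,0,None);u=(w*np.arange(a,b)).sum()/w.sum()
    col=g[184:212,int(round(u))-1:int(round(u))+2].mean(1);print('u',u,col.astype(int).tolist())
    print(xy(u,187),xy(u,204))
for y,n in((43,'l'),(-43,'r')):pass
yaw=np.radians(-3);o=np.array([.538,-.0205]);
```

```text
192 [57, 57, 60, 83, 148, 224, 249, 252, 249, 225, 188, 196, 185, 130, 97, 114, 122, 122, 117, 110, 131, 179, 199, 194, 226, 249, 253, 251, 233, 156, 79, 56, 54, 53]
196 [56, 55, 60, 103, 191, 245, 252, 253, 246, 213, 207, 219, 172, 97, 56, 64, 75, 83, 78, 65, 100, 170, 220, 232, 244, 251, 253, 249, 213, 126, 65, 50, 51, 52]
200 [53, 53, 60, 102, 193, 246, 253, 253, 243, 175, 93, 82, 77, 52, 31, 30, 30, 37, 41, 48, 72, 103, 133, 202, 247, 253, 253, 244, 179, 87, 58, 53, 50, 46]
u 237.29582841674187 [55, 75, 151, 226, 246, 249, 250, 250, 250, 249, 250, 250, 250, 250, 250, 250, 249, 242, 197, 114, 67, 67, 74, 71, 59, 50, 48, 47]
[0.4803 0.0106] [0.4382 0.0103]
u 255.40012514774386 [57, 58, 74, 136, 206, 232, 240, 242, 242, 244, 246, 248, 249, 250, 251, 251, 251, 250, 244, 202, 116, 67, 66, 68, 61, 50, 47, 48]
[ 0.4803 -0.034 ] [ 0.4382 -0.0341]
```

The top crop shows the free fork's rails at crop columns 370–398 and 455–482, ending at row 273, and the beech head and press beside it. That puts home at about (0.453, -0.010) with rack yaw -3°. I'll go over high and turn.

>>> carry_out --pt "0 0.2 0.5 0.5" --pt "-0.1 0.7 1.0 1.3" --pt "-0.2 1.4 1.1 2.2" --pt "-0.3 2.2 1.1 3.2" --pt "-0.4 3.0 1.1 4.2" --pt "-0.42 3.8 1.1 5.2" --pt "-0.42 4.6 1.1 6.1" --pt "-0.42 5.2 1.1 6.7" --pt "-0.42 5.5 1.1 6.93" --pt "-0.42 5.53 1.1 6.93"

```text
t: 8.3
eef_pos: [0.4028, -0.0067, 0.3815]
ee_rot: [3.142, 0.0, -1.622]
force: [0.3, 0.9, -2.0]
width: 0.0396
gripper_force: 40.0
```

Run:
```python
from h import *
s=arm.get_state();print(np.round(s['eef_pos'],4),np.round(s['ee_rot'],3),np.round(s['q'],2))
w=arm.grab_frame('wrist');save(w,'w4.png')
c=arm.grab_frame('scene');save(c,'s4.png')
for n,p in(('w',w),('s',c)):
    for q in('hook_home','hook_jaws','mallet_neck','mallet_head','beech_mallet','press'):
        m=arm.mark_of(p,q);print(n,q,[(np.round(a['uv'],1).tolist(),round(a['conf'],2)) for a in m[:2]])
a=cv2.resize(cv2.imread('pics/w4.png'),(400,300));b=cv2.resize(cv2.imread('pics/s4.png'),(400,300))
cv2.imwrite('pics/b4.png',np.hstack([a,b]))
```

```text
[ 0.4028 -0.0067  0.3815] [ 3.142  0.    -1.622] [ 0.48 -0.18 -0.25 -0.   -1.5  -0.53]
w hook_home [([218.4, 161.2], 0.63)]
w hook_jaws [([227.9, 162.3], 0.71)]
w mallet_neck []
w mallet_head [([262.2, 250.1], 0.79)]
w beech_mallet [([217.9, 225.3], 0.94)]
w press [([226.8, 95.7], 0.57)]
s hook_home [([258.8, 181.2], 0.64)]
s hook_jaws [([256.7, 182.7], 0.6)]
s mallet_neck [([243.6, 111.7], 0.83)]
s mallet_head [([241.6, 97.8], 0.6)]
s beech_mallet [([238.0, 169.9], 0.76)]
s press [([279.3, 190.7], 0.94)]
```

View pics/b4.png

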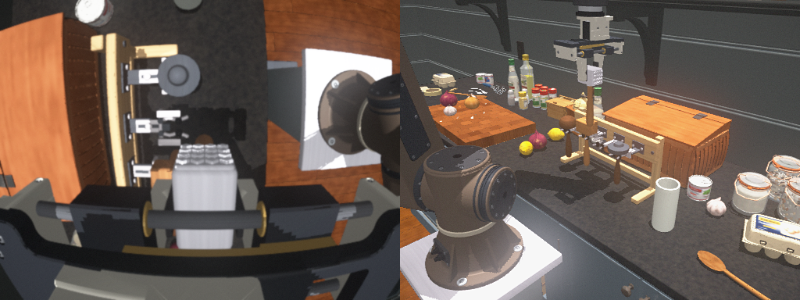

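The left half (wrist) shows the held head over the robot side of the free fork. The right half (scene) shows the mallet high above the rack and the pot still standing.

Run:
```python
from h import *
w=arm.grab_frame('wrist');c=arm.grab_frame('scene')
print(w['eye'])
H={'hook_home':.175,'hook_jaws':.161,'beech_mallet':.175,'press':.175,'mallet_head':.3815-.0116+.023,'mallet_neck':.3815-.0116-.014,'hook_free':.175}
for q,z in H.items():
    rs=[]
    for n,p in(('w',w),('s',c)):
        m=arm.mark_of(p,q)
        if m: r=ray(p,m[0]['uv'],n=='w');rs.append(r);print(q,n,np.round(atz(r,z),4))
    if len(rs)==2: print('   tri',np.round(tri(rs)[0],4),np.round(tri(rs)[1],4))
g=cv2.cvtColor(w['pixels'],cv2.COLOR_RGB2BGR)[120:210,150:270]
cv2.imwrite('pics/w5.png',cv2.resize(g,None,fx=6,fy=6,interpolation=2))
```

```text
[ 0.39956079 -0.08927362  0.53873078]
hook_home w [ 0.4566 -0.0066  0.175 ]
hook_home s [ 0.4618 -0.0105  0.175 ]
   tri [ 0.4584 -0.0093  0.1761] [0.0032 0.0032]
hook_jaws w [ 0.4497 -0.0076  0.161 ]
hook_jaws s [0.4629 0.0013 0.161 ]
   tri [ 0.4491 -0.0101  0.1693] [0.0009 0.0009]
beech_mallet w [0.4695 0.0755 0.175 ]
beech_mallet s [0.4582 0.062  0.175 ]
   tri [0.4721 0.0782 0.1663] [0.0015 0.0015]
press w [ 0.4387 -0.0961  0.175 ]
press s [ 0.4517 -0.086   0.175 ]
   tri [ 0.4381 -0.0963  0.1831] [0.0005 0.0005]
mallet_head w [ 0.4039 -0.007   0.3929]
mallet_head s [ 0.3984 -0.0063  0.3929]
   tri [ 0.4029 -0.0043  0.3911] [0.0018 0.0018]
mallet_neck s [ 0.408  -0.0068  0.3559]
hook_free w [ 0.5417 -0.0152  0.175 ]
hook_free s [ 0.5499 -0.0085  0.175 ]
   tri [ 0.5398 -0.0164  0.1804] [0.0002 0.0002]
```

View pics/w5.png

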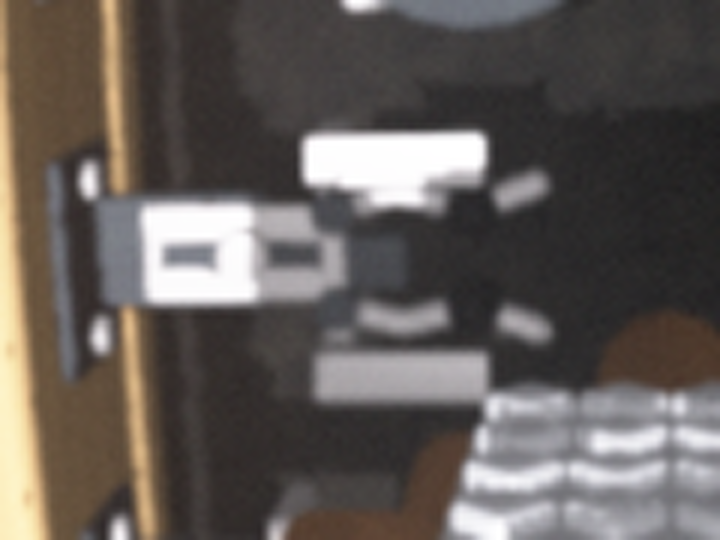

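The wrist crop shows the fork: rails between crop columns 305 and 487, outer rows 130 and 403, and flared jaw tips near column 550.

Run:
```python
from h import *
w=arm.grab_frame('wrist')
for n,x,y,z in(('front -y out',487,130,.175),('front +y out',489,403,.175),('front -y in',487,185,.175),('front +y in',489,352,.175),('back -y',303,130,.175),('back +y',315,403,.175),('tip -',550,187,.161),('tip +',550,328,.161)):
    print(n,np.round(atz(ray(w,(150+x/6-.4,120+y/6-.4),True),z)[:2],4))
```

```text
front -y out [ 0.4398 -0.0377]
front +y out [0.444 0.021]
front -y in [ 0.4407 -0.0262]
front +y in [0.4431 0.0097]
back -y [ 0.4784 -0.0404]
back +y [0.482 0.019]
tip - [ 0.4287 -0.0225]
tip + [0.4309 0.0089]
```

>>> carry_out --pt "0 0 -0.4 0" --pt "0 0 -1.0 0" --pt "0 0 -1.6 0" --pt "0 0 -2.2 0" --pt "0 0 -2.8 0" --pt "0 0 -3.3 0" --pt "0 0 -3.6 0" --pt "0 0 -3.75 0" --pt "0 0 -3.8 0" --pt "0 0 -3.8 0"

```text
t: 11.1
eef_pos: [0.4031, -0.0074, 0.192]
ee_rot: [-3.141, 0.0, -1.624]
force: [-0.3, 0.6, -3.8]
width: 0.0397
gripper_force: 40.0
```

Run:
```python
from h import *
s=arm.get_state();print(np.round(s['eef_pos'],4),np.round(s['ee_rot'],3),s['force'])
c=arm.grab_frame('scene');I=cv2.cvtColor(c['pixels'],cv2.COLOR_RGB2BGR)[130:250,180:340]
cv2.imwrite('pics/s6.png',cv2.resize(I,None,fx=5,fy=5,interpolation=2))
```

```text
[ 0.4031 -0.0074  0.192 ] [-3.141  0.    -1.624] [-0.33018464  0.61238821 -3.75746542]
```

View pics/s6.png

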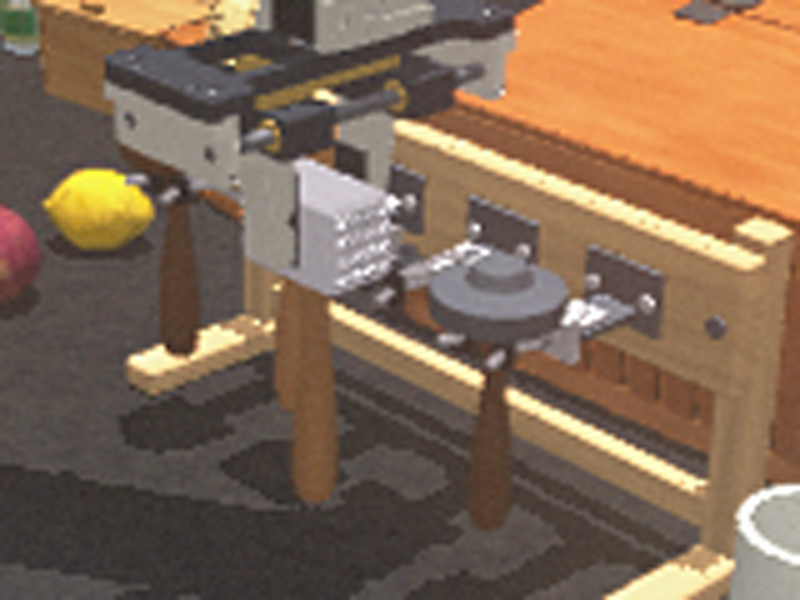

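The scene crop shows the mallet hanging upright in the gripper, in front of the fork at (380,290), with the press at (497,290) and the beech mallet clear. Now I'll advance gently.

>>> carry_out --pt "0.08 0 0 0" --pt "0.16 -0.01 0 0" --pt "0.24 -0.01 0 0" --pt "0.32 -0.02 0 0" --pt "0.4 -0.02 0 0" --pt "0.46 -0.02 0 0" --pt "0.52 -0.03 0 0" --pt "0.56 -0.03 0 0" --pt "0.6 -0.03 0 0" --pt "0.6 -0.03 0 0"

```text
t: 12.4
eef_pos: [0.4329, -0.0089, 0.1916]
ee_rot: [-3.142, -0.0, -1.624]
force: [0.8, 0.1, -2.1]
width: 0.0393
gripper_force: 40.0
```

>>> carry_out --pt "0.02 0 0 0" --pt "0.04 0 0 0" --pt "0.06 0 0 0" --pt "0.08 0 0 0" --pt "0.1 0 0 0" --pt "0.12 0 0 0" --pt "0.14 -0.01 0 0" --pt "0.16 -0.01 0 0" --pt "0.16 -0.01 0 0" --pt "0.16 -0.01 0 0"

```text
t: 13.65
eef_pos: [0.4375, -0.0103, 0.1902]
ee_rot: [3.135, -0.002, -1.625]
force: [-11.4, -0.8, 0.6]
width: 0.0401
gripper_force: 40.0
```

>>> carry_out --pt "0.01 0 0 0" --pt "0.02 0 0 0" --pt "0.03 0 0 0" --pt "0.04 0 0 0" --pt "0.05 0 0 0" --pt "0.06 0 0 0" --pt "0.06 0 0 0" --pt "0.06 0 0 0" --pt "0.06 0 0 0" --pt "0.06 0 0 0"

```text
t: 14.9
eef_pos: [0.439, -0.0105, 0.1893]
ee_rot: [3.132, -0.002, -1.625]
force: [-13.0, -1.0, -1.9]
width: 0.0402
gripper_force: 40.0
```

Run:
```python
from h import *
for i in range(3):
    s=arm.get_state();print(np.round(s['eef_pos'],4),np.round(s['ee_rot'],4),np.round(s['force'],1),np.round(s['moment'],2),np.round(s['joint_efforts'],1));
    w=arm.grab_frame('wrist')
save(w,'w7.png')
cv2.imwrite('pics/w7.png',cv2.resize(cv2.imread('pics/w7.png')[110:290,130:340],None,fx=3.3,fy=3.3,interpolation=2))
```

```text
[ 0.439  -0.0105  0.1893] [ 3.1317e+00 -2.2000e-03 -1.6250e+00] [-13.   -1.   -1.9] [0.27 5.51 0.01] [ -0.1 -27.9  35.3  10.    4.8  -0. ]
[ 0.439  -0.0105  0.1894] [ 3.1318e+00 -2.2000e-03 -1.6250e+00] [-12.6   0.7  -1.5] [0.25 5.48 0.02] [ -0.1 -27.9  35.3  10.    4.8  -0. ]
[ 0.439  -0.0105  0.1894] [ 3.1318e+00 -2.2000e-03 -1.6250e+00] [-13.3   1.3  -0.7] [0.28 5.48 0.04] [ -0.1 -27.9  35.3  10.    4.8  -0. ]
```

View pics/w7.png

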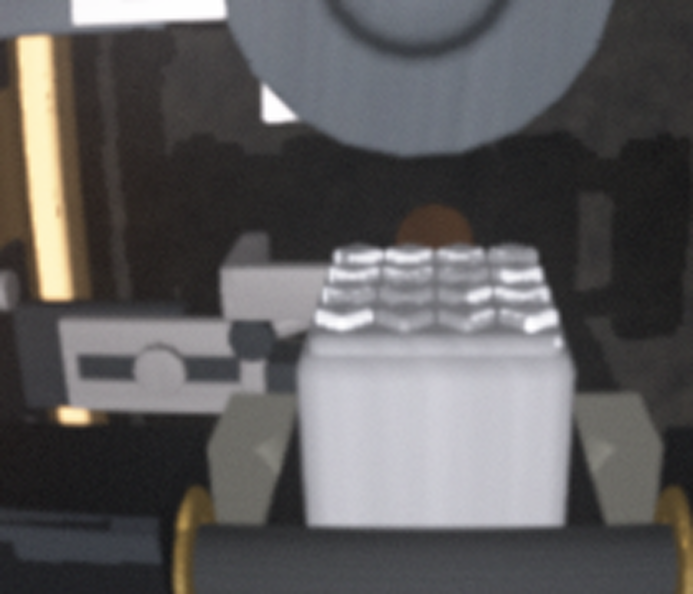

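The wrist crop shows the head over the rails' front ends, entering squarely, with the press clear. The contact is the jaws, so I'll keep pushing in small steps.

>>> carry_out --pt "0.01 0 0.01 0" --pt "0.02 0 0.01 0" --pt "0.03 0 0.02 0" --pt "0.04 0 0.02 0" --pt "0.05 0 0.02 0" --pt "0.06 0 0.02 0" --pt "0.06 0 0.02 0" --pt "0.06 0 0.02 0" --pt "0.06 0 0.02 0" --pt "0.06 0 0.02 0"

```text
t: 16.3
eef_pos: [0.4435, -0.0103, 0.1908]
ee_rot: [3.135, -0.002, -1.625]
force: [-8.2, -0.6, -3.9]
width: 0.0398
gripper_force: 40.0
```

>>> carry_out --pt "0.01 0 0 0" --pt "0.02 0 0 0" --pt "0.03 0 0 0" --pt "0.04 0 0 0" --pt "0.05 0 0 0" --pt "0.06 0 0 0" --pt "0.06 0 0 0" --pt "0.06 0 0 0" --pt "0.06 0 0 0" --pt "0.06 0 0 0"

```text
t: 17.55
eef_pos: [0.4499, -0.0095, 0.1925]
ee_rot: [-3.141, -0.0, -1.624]
force: [-1.3, -3.5, -4.4]
width: 0.0404
gripper_force: 40.0
```

>>> carry_out --pt "0.01 -0.01 0 0" --pt "0.02 -0.02 0 0" --pt "0.03 -0.02 0 0" --pt "0.04 -0.02 0 0" --pt "0.04 -0.02 0 0" --pt "0.04 -0.02 0 0" --pt "0.04 -0.02 0 0" --pt "0.04 -0.02 0 0" --pt "0.04 -0.02 0 0" --pt "0.04 -0.02 0 0"

```text
t: 18.8
eef_pos: [0.4517, -0.0103, 0.1928]
ee_rot: [3.142, 0.0, -1.624]
force: [-5.4, -0.5, 2.0]
width: 0.0399
gripper_force: 40.0
```

>>> carry_out --pt "0.01 0 0 0" --pt "0.01 0 0 0" --pt "0.02 0 0 0" --pt "0.02 0 0 0" --pt "0.02 0 0 0" --pt "0.02 0 0 0" --pt "0.02 0 0 0" --pt "0.02 0 0 0" --pt "0.02 0 0 0" --pt "0.02 0 0 0"

```text
t: 20.05
eef_pos: [0.4519, -0.0104, 0.1927]
ee_rot: [3.14, -0.0, -1.624]
force: [-8.8, 1.3, 5.1]
width: 0.0396
gripper_force: 40.0
```

Home is felt: force rises with hardly any motion at x≈0.452. Now I'll press down.

>>> carry_out --pt "-0.01 0 -0.01 0" --pt "-0.01 0 -0.02 0" --pt "-0.01 0 -0.03 0" --pt "-0.01 0 -0.04 0" --pt "-0.01 0 -0.05 0" --pt "-0.01 0 -0.06 0" --pt "-0.01 0 -0.07 0" --pt "-0.01 0 -0.08 0" --pt "-0.01 0 -0.08 0" --pt "-0.01 0 -0.08 0"

```text
t: 21.3
eef_pos: [0.4518, -0.0106, 0.1893]
ee_rot: [3.141, -0.0, -1.623]
force: [-8.2, -1.3, 9.2]
width: 0.0397
gripper_force: 40.0
```

>>> carry_out --pt "-0.02 0 0 0" --pt "-0.02 0 0 0" --pt "-0.02 0 -0.01 0" --pt "-0.02 0 -0.02 0" --pt "-0.02 0 -0.02 0" --pt "-0.02 0 -0.02 0" --pt "-0.02 0 -0.02 0" --pt "-0.02 0 -0.02 0" --pt "-0.02 0 -0.02 0" --pt "-0.02 0 -0.02 0"

```text
t: 22.55
eef_pos: [0.4517, -0.0105, 0.1884]
ee_rot: [-3.14, -0.0, -1.623]
force: [-5.4, -1.5, 6.3]
width: 0.0397
gripper_force: 40.0
```

>>> carry_out --pt "0 0 -0.01 0" --pt "0 0 -0.02 0" --pt "0 0 -0.02 0" --pt "0 0 -0.03 0" --pt "0 0 -0.03 0" --pt "0 0 -0.03 0" --pt "0 0 -0.03 0" --pt "0 0 -0.03 0" --pt "0 0 -0.03 0" --pt "0 0 -0.03 0"

```text
t: 23.8
eef_pos: [0.4517, -0.0105, 0.1869]
ee_rot: [-3.14, -0.0, -1.623]
force: [-6.1, -2.3, 6.8]
width: 0.0398
gripper_force: 40.0
```

>>> carry_out --pt "0 0 -0.01 0" --pt "0 0 -0.01 0" --pt "0 0 -0.02 0" --pt "0 0 -0.02 0" --pt "0 0 -0.02 0" --pt "0 0 -0.02 0" --pt "0 0 -0.02 0" --pt "0 0 -0.02 0" --pt "0 0 -0.02 0" --pt "0 0 -0.02 0"

```text
t: 25.05
eef_pos: [0.4517, -0.0105, 0.1864]
ee_rot: [-3.14, -0.0, -1.623]
force: [-7.4, -1.0, 11.7]
width: 0.0396
gripper_force: 40.0
```

>>> carry_out --pt "-0.01 0 0.01 0" --pt "-0.01 0 0.01 0" --pt "-0.01 0 0.01 0" --pt "-0.01 0 0.01 0" --pt "-0.01 0 0.01 0" --pt "-0.01 0 0.01 0" --pt "-0.01 0 0.01 0" --pt "-0.01 0 0.01 0" --pt "-0.01 0 0.01 0" --pt "-0.01 0 0.01 0"

```text
t: 26.3
eef_pos: [0.4517, -0.0105, 0.1865]
ee_rot: [-3.14, -0.0, -1.623]
force: [-3.8, -2.1, 7.5]
width: 0.0396
gripper_force: 40.0
```

Run:
```python
from h import *
s=arm.get_state();print(np.round(s['eef_pos'],4),np.round(s['ee_rot'],4),np.round(s['force'],1))
c=arm.grab_frame('scene');I=cv2.cvtColor(c['pixels'],cv2.COLOR_RGB2BGR)[135:235,200:320]
cv2.imwrite('pics/s8.png',cv2.resize(I,None,fx=6,fy=6,interpolation=2))
```

```text
[ 0.4517 -0.0105  0.1865] [-3.1397 -0.     -1.6232] [-3.8 -2.1  7.5]
```

View pics/s8.png

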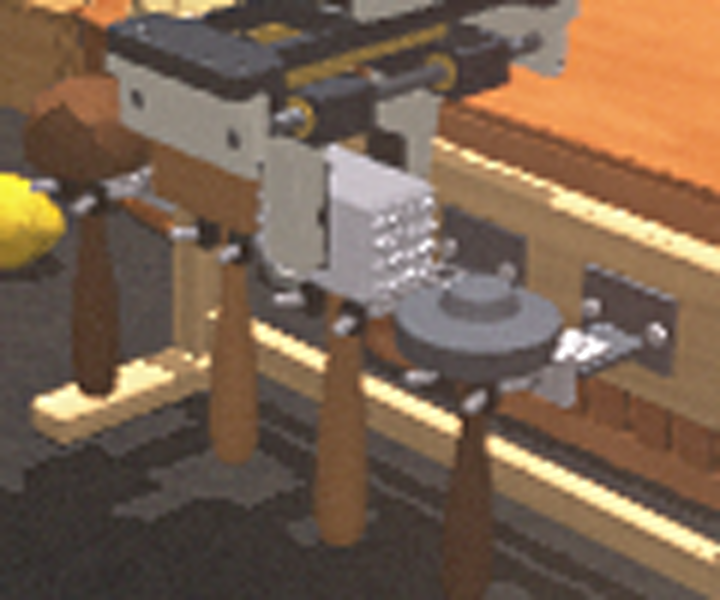

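The scene crop shows the head seated on the fork at (385,240), the neck in the jaws at (345,310), and the handle upright. The press and beech mallet are undisturbed. I'll release.

>>> carry_out --pt "0 0 0 0" --pt "0 0 0 0" --pt "0 0 0 0" --pt "0 0 0 0" --pt "0 0 0 0" --pt "0 0 0 0" --pt "0 0 0 0" --pt "0 0 0 0" --pt "0 0 0 0" --pt "0 0 0 0" --claw 0.4

```text
t: 27.6
eef_pos: [0.4508, -0.0104, 0.1855]
ee_rot: [3.142, 0.0, -1.624]
force: [-0.3, 0.6, 0.3]
width: 0.0526
gripper_force: 0.0
```

Run:
```python
from h import *
s=arm.get_state();print(np.round(s['eef_pos'],4),np.round(s['force'],1),s['width'],s['gripper_force'])
```

```text
[ 0.4508 -0.0104  0.1855] [-0.3  0.6  0.3] 0.05258266257450239 0.0
```

Free of contact. I'll rise straight up, then back away.

>>> carry_out --pt "0 0 0.1 0" --pt "0 0 0.3 0" --pt "0 0 0.6 0" --pt "0 0 1.0 0" --pt "0 0 1.5 0" --pt "0 0 2.0 0" --pt "0 0 2.6 0" --pt "0 0 3.2 0" --pt "0 0 3.6 0" --pt "0 0 3.6 0"

```text
t: 28.85
eef_pos: [0.4514, -0.0104, 0.3681]
ee_rot: [-3.138, 0.001, -1.624]
force: [-0.5, 0.8, -1.6]
width: 0.0527
gripper_force: 0.0
```

>>> carry_out --pt "0 -0.6 0 0" --pt "0 -1.2 0 0" --pt "0 -2.0 0 0" --pt "0 -2.8 0 0" --pt "0 -3.4 0 0" --pt "0 -4.0 0 0" --pt "0 -4.0 0 0" --pt "0 -4.0 0 0" --pt "0 -4.0 0 0" --pt "0 -4.0 0 0"

```text
t: 30.1
eef_pos: [0.4509, -0.2098, 0.3657]
ee_rot: [-3.141, 0.0, -1.623]
force: [0.5, -0.6, 0.0]
width: 0.0526
gripper_force: 0.0
```

Run:
```python
from h import *
t=arm.grab_frame('top');w=arm.grab_frame('wrist');c=arm.grab_frame('scene')
print(arm.get_state()['t'])
for n,p in(('t',t),('w',w)):
    m=arm.regions_of(p,'mallet_head')
    if m:
        M=m[0]['pixels'].astype('uint8');cs=max(cv2.findContours(M,0,1)[0],key=cv2.contourArea)[:,0]
        pts=np.array([atz(ray(p,u,n=='w'),.221)[:2] for u in cs],'float32');print(n,m[0]['conf'],cv2.minAreaRect(pts*1000))
rs=[]
for n,p in(('t',t),('w',w),('s',c)):
    m=arm.mark_of(p,'mallet_head')
    if m: rs.append(ray(p,m[0]['uv'],n=='w'));print(n,m[0]['conf'],atz(rs[-1],.198))
if len(rs)>1: print(tri(rs))
a=cv2.cvtColor(c['pixels'],cv2.COLOR_RGB2BGR)[130:310,195:365];cv2.imwrite('pics/s9.png',cv2.resize(a,None,fx=3.3,fy=3.3,interpolation=2))
```

```text
30.25
w 0.56 ((452.103271484375, -35.967002868652344), (41.94805145263672, 39.143699645996094), 86.49384307861328)
w 0.9 [ 0.44774095 -0.00906717  0.198     ]
s 0.62 [ 0.44800665 -0.01163489  0.198     ]
(array([ 0.44802415, -0.01066312,  0.19842922]), [np.float64(0.0009650159539896299), np.float64(0.0009650159539895887)])
```

View pics/s9.png

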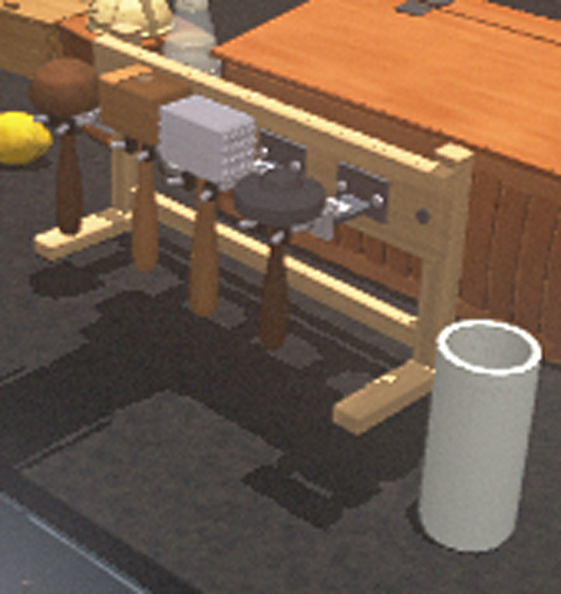

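The crop shows the mallet hanging level and square at (205,140), the neighbouring tools in place, and the pot standing at (480,440). The triangulated head centre has z=0.198, which means it is seated on the rails. I'll hand the job in.

```bash
python3 -c "
from station import arm
print(arm.job_done())"
```

```text
the job is handed in; nothing more can be done
None
```

The mallet hangs on the empty hook, home against the back stop and seated flat and square on both rails; the other tools look undisturbed, the pot is still standing, and the job was handed in at about 30 s. The last press reading was about 12 N (the hand-off limit was 10 N), part of it likely jaw friction.

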